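# Clamp a blank tile into the painting board

### The arm

A 7-joint arm with a two-finger parallel gripper is mounted at the origin on the work surface. World frame = base frame: x ahead of the robot, y to its left, z up, the work surface at z = 0. Lengths are in m, angles in rad, forces in N, time in s.
With the tool pointing down it reaches from about 0.35 to 0.775 m from the base axis. Payload 3.1 kg.
Tool frame: the origin (TCP) lies midway between the tips of the shut fingers; the grasp point (between the pads) lies 19 mm behind it (grip_depth is the distance from the TCP to the grasp point, in m); z points along the fingers, y is the line along which they close (so a half turn about z gives the same grasp; the last joint's range is limited). The gripper opens to 85 mm and grips with 20 to 120 N. Pads are 22 mm wide; open, the fingers measure 114 mm over their backs; the gripper's body (76 mm by 85 mm) begins 54 mm behind the grasp point. The pads swing forward as they close: fully open they stand 13 mm farther back than shut.
Start: joints at [1.284, 0.311, 0.014, 1.512, -0.004, 1.319, -0.027], TCP at [0.133, -0.534, 0.231] pointing down, gripper open.
Joint ranges: [-2.7, 2.7], [-0.3, 1.91], [-1.27, 1.3], [0.12, 2.57], [-1.44, 4.58], [0.2, 2.03], [-3.05, 3.05]. Speed limits (rad/s): [2.79, 2.79, 3.14, 3.14, 3.14, 3.14, 3.14].

### API

Orientations are given as a unit quaternion [w, x, y, z].
In Python, from cell import * gives the robot as it stands.
- The arm moves only by the tool step_arm, never from a script. Its arguments are lists of equal length, an entry for each row: "gripper": the closure, from 0 (fully open) to 1 (shut); "delta_pos": the shift along the tool's x, y, z in cm, a list of three; "spin": the turn about the tool's z in rad. In form: {"gripper": [gripper, ...], "delta_pos": [[x, y, z], ...], "spin": [spin, ...]}. A call has 1 to 5 rows; each row shifts and turns the commanded pose from where the row before left it, along the tool's axes as they then stand; what a row does not reach is not made up. A row lasts 1/8 s, in which the tool goes at most 62.5 mm and 10.7 degrees, less where a joint would pass 70% of its speed; a pose out of reach is approached as far as the arm can. A call with a gripper value outside its range is refused whole. The fingers move at their own pace and stop on an object; "force" is the grip in N (left out, the last holds). Time passes only in rows, so rows that do not move let the fingers close. It gives the time, the measured TCP pose, the force, the opening and the grip force at its end, in the units of the state.
- observe(): the state, without advancing time (a new reading comes with each control period).
- read_camera(name): name is "side" or "top" or "wrist"; returns (picture, depth): 400x640x3 uint8, blue, green, red; 400x640 float32, m along the optical axis (not along the pixel's ray), 0 where there is no reading.
- camera_model(name): a dict with "mtx" (3x3 intrinsics, pixels), "view" (4x4, takes a point from world to camera coordinates); the wrist camera has in their place "mount" (4x4, takes a point from camera to tool coordinates, whose origin is the TCP and whose axes are the flange's). Camera axes: x right, y up, looking along -z (the intrinsics and any distortion apply to the point x, -y, -z); pixel columns grow to the right and rows downward; lengths in m; the calibration is good to about 2 mm. A picture is of the moment at which its call begins: read the wrist's pose just before it. camera_model takes no time and is no camera call.
- job_done(): hands the job in; it is judged then, once.
The state is a dict: "time_s": time; "joint_pos": joint angles; "joint_vel": joint speeds; "tau": joint torques, N m; "tool_pos": TCP position; "eef_rot": TCP orientation; "wrist_force": force on the tool from outside, world axes, zero at the start; "torque": the same for the moment, N m; "gripper_width": opening from 0.0 (shut) to 1.0 (fully open); "grasp_force": force on a finger pad.
Only numpy, scipy, OpenCV 4.12 (cv2) and the standard library are available. Lean on these libraries where they do the work, as an engineer would, in place of code of your own. Each camera call takes 0.05 s, during which the arm holds its last target. There are 200 camera calls.

### The job

Clamp the bare oblong tile with square corners in the wooden painting board, ready for painting: draw back the board's sprung curved arm (the tile's own end can push it), lay the tile flat in the middle of the board with its far end behind the fixed wooden edge, and let go so that the arm springs forward and holds it against that edge. The painted round-ended panel is still drying: leave it where it lies.

Things in the scene. Friction and masses are not known exactly. Their poses are not given: they have to be found in the camera images.
- tile: Bare terracotta slab to load: 110 long (x), 60 wide (y), 16 mm thick, square corners, about 0.2 kg, flat on the table; origin at the centre of its underside. Same either way round. (The other bare tile, a 70 mm square, is not wanted.)
- jig: Plywood board fixed to the table, 230 (x) by 140 (y) by 12 mm; origin under its centre, bed at z=12. Fixed edge: dark wood strip across its far (+x) end, x=75 to 95, y=-45 to 45, top at z=20 mm. Loaded tile: long side along x, far end at x=75, so centre at x=20, y=0, underside at z=12, near end at x=-35 mm; its long sides stay free for the fingers.
- spring_arm (a joint): Curved steel strip swinging level on a pivot at x=-50, y=-60 of the board; its tip is an upright roll, radius 6, z=15 to 47 mm. 0 rad: at rest, roll's axis at x=-21, y=-2, so its side facing the fixed edge is at x=-15. Grows to 0.9 as pushed to -x: 0.33 on a loaded tile, 0.48 with that side at x=-45. No catch; pushes 2 N at rest, 5 N loaded, enough to slide a freed tile up to the edge.
- panel: Painted terracotta panel with black skyline, 110 (x) by 60 by 16 mm, fully round ends; origin at the centre of its underside. It must stay where it lies.
There are look-alikes about, which are no part of the job. Leave any blue or green look-alike of the tile alone.

How it is judged:
At the end, for the whole second after the job is handed in: The oblong tile lies flat on the board (underside within 4 mm of the bed), its end within 8 mm of the fixed edge, within 20 mm of the middle sideways and 10 degrees of square, at rest, with the sprung arm resting against its near end (joint 0.2 to 0.47 rad) (x of tile in the frame of jig between 0.012 and 0.028 m and y of tile in the frame of jig between -0.02 and 0.02 m and z of tile in the frame of jig between 0.008 and 0.016 m and angle between the x axis of tile and the x axis of jig, either way round below 0.18 rad and angle between tile's own z axis and vertical below 0.1 rad and value of joint spring_arm between 0.2 and 0.47 rad and linear speed of tile below 0.02 m/s); the robot touches nothing.
It fails at once if the painted panel was moved by more than 20 mm (distance of panel from where it was at the start of the episode above 0.02 m).
It also fails if it takes over 38 s, if anything falls off the work surface, if the arm or the gripper's body presses on something with over 40 N, if the wrist force passes 120 N, or if a joint passes its speed limit or range.

## Working session

There is one attempt and no reset: what is moved stays moved. The work goes in short steps, Python scripts to look and compute and a tool call to move; the robot and the scene stay as the last step left them, time stands still between calls to the robot, and variables do not carry over. Pictures are saved under pics/ and viewed, at most 10 in all, crops included, and the job is handed in when it is done.

Besides the shell and the picture viewer there is one more tool, called after "Call:" as name(argument=value, ...), one argument or row to a line, values as JSON. step_arm: Moves the arm, as the interface text tells. Its arguments: {"type":"object","properties":{"gripper":{"type":"array"},"delta_pos":{"type":"array"},"spin":{"type":"array"},"force":{"type":"number"}},"required":["gripper","delta_pos","spin"]}

```bash
mkdir -p pics; ls; python3 - <<'E'
from cell import *
import cv2
s=observe(); print(s['time_s'],s['tool_pos'],s['eef_rot'],s['gripper_width'])
import numpy as np
for n in ['top','side']:
    p,d=read_camera(n); cv2.imwrite(f'pics/{n}0.png',p); np.save(f'pics/{n}0.npy',d)
    print(n,{k:np.round(v,4).tolist() if not isinstance(v,(str,)) else v for k,v in camera_model(n).items()})
E
```

```text
pics
0.0 [ 0.13311604 -0.53289042  0.23020181] [-1.18390261e-03  9.92513298e-01  1.22130714e-01 -2.02900577e-04] 1.0047785137548753
top {'mtx': [[505.3623, 0.0, 324.0505], [0.0, 505.3623, 196.1197], [0.0, 0.0, 1.0]], 'view': [[-0.0046, -0.9997, 0.0227, 0.0168], [0.9875, -0.0009, 0.1574, -0.507], [-0.1574, 0.0232, 0.9873, -1.0966], [0.0, 0.0, 0.0, 1.0]]}
side {'mtx': [[433.4323, 0.0, 323.7076], [0.0, 433.4323, 196.466], [0.0, 0.0, 1.0]], 'view': [[-0.9037, -0.4279, 0.0187, 0.471], [0.2862, -0.5707, 0.7697, -0.1501], [-0.3186, 0.7009, 0.6382, -0.8384], [0.0, 0.0, 0.0, 1.0]]}
```

View pics/top0.png

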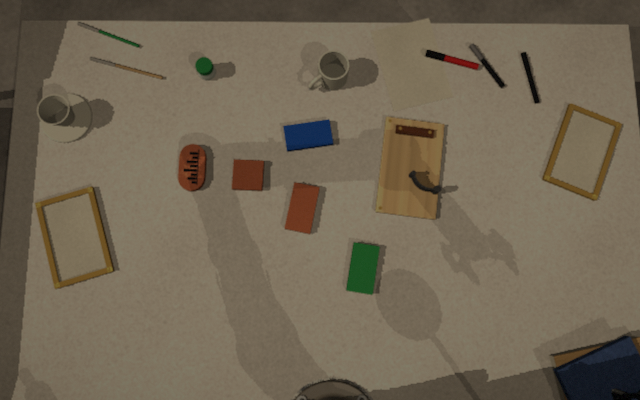

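The top view shows four candidates:
- (302,207) is a bare red oblong with square corners. It fits the description of the tile.
- (248,175) is the bare square.
- (192,167) is the painted round-ended panel.
- Blue (309,135) and green (363,268) are look-alikes.

The board is at (411,167), with its dark fixed strip at (415,130) and the spring arm's roll near (415,178). I'll confirm with an enlarged crop.

```bash
python3 - <<'E'
import cv2
p=cv2.imread('pics/top0.png')[105:255,270:470]
cv2.imwrite('pics/crop1.png',cv2.resize(p,(800,600),interpolation=cv2.INTER_CUBIC))
E
cat > h.py <<'E'
from cell import *
import numpy as np, cv2
def world(cam,uv,z):
    m=camera_model(cam); V=m['view']; K=m['mtx']
    R=np.array(V)[:3,:3]; t=np.array(V)[:3,3]; c=-R.T@t
    uv=np.atleast_2d(np.array(uv,float))
    r=np.c_[(uv[:,0]-K[0][2])/K[0][0], -(uv[:,1]-K[1][2])/K[1][1], -np.ones(len(uv))]@R
    return c+r*((z-c[2])/r[:,2])[:,None]
def world_d(cam,uv,d):
    m=camera_model(cam); V=np.array(m['view']); K=m['mtx']
    return np.array([V[:3,:3].T@(np.array([(u-K[0][2])/K[0][0],-(v-K[1][2])/K[1][1],-1])*d[int(v),int(u)]-V[:3,3]) for u,v in uv])
E
```

```text
(no output)
```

View pics/crop1.png

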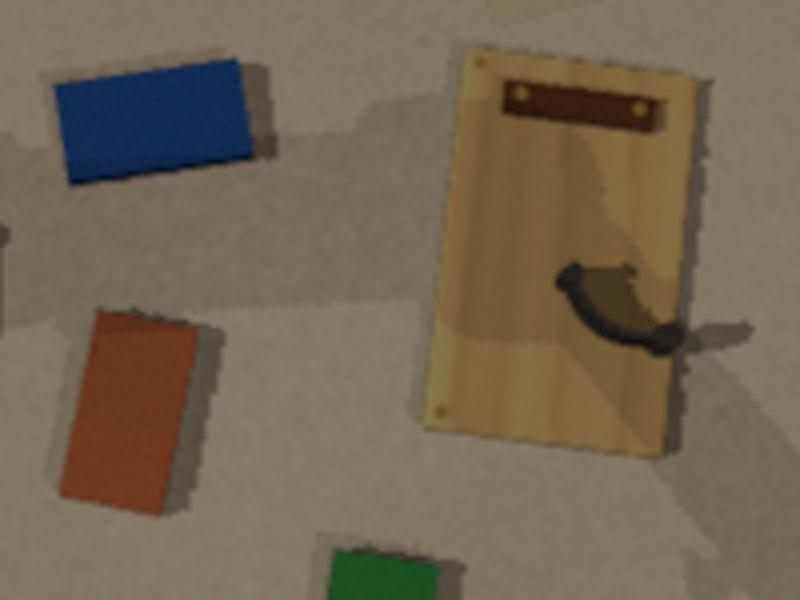

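The crop shows a plain oblong with square corners and crop-pixel corners (98,312), (198,325), (163,515), (62,496), so that is the tile. The board corners are (466,46), (697,77), (664,457), (425,430). The strip's top spans (505,80) to (655,132), and the roll is at (568,276).

```bash
python3 - <<'E'
from h import *
f=lambda a:np.array(a)/4+[270,105]-0.375
d=np.load('pics/top0.npy')
def rep(n,c,z):
    w=world('top',f(c),z)[:,:2]
    e=np.roll(w,-1,0)-w
    print(n,np.round(w,4).tolist(),'sides',np.round(np.linalg.norm(e,axis=1)*1e3,1),'ctr',np.round(w.mean(0),4),'yaw',np.round(np.degrees(np.arctan2(e[:,1],e[:,0])),1))
rep('tile',[(98,312),(198,325),(163,515),(62,496)],.016)
rep('board',[(466,46),(697,77),(664,457),(425,430)],.012)
rep('strip',[(505,80),(657,97),(655,132),(503,112)],.020)
print(world('top',f([(568,276),(667,338)]),.047))
print('depth', np.round(world_d('top',f([(130,410),(560,200),(580,105),(568,276)]),d),4))
# automatic refine of tile by colour
p=cv2.imread('pics/top0.png'); h=cv2.cvtColor(p,cv2.COLOR_BGR2HSV)
m=((h[...,0]<14)&(h[...,1]>150)&(h[...,2]>70)).astype('uint8'); m[:, :278]=0; m[:,330:]=0
print(m.sum()); r=cv2.boxPoints(cv2.minAreaRect(cv2.findNonZero(m)));
w=world('top',r,.016)[:,:2]; e=np.roll(w,-1,0)-w; print(r.tolist(),w.mean(0),np.linalg.norm(e,axis=1),np.degrees(np.arctan2(e[:,1],e[:,0])))
E
```

```text
tile [[0.5424, 0.0836], [0.5348, 0.026], [0.4253, 0.0462], [0.4362, 0.1035]] sides [ 58.1 111.3  58.3 108. ] ctr [0.4847 0.0649] yaw [-97.6 169.6  79.2 -10.6]
board [[0.7035, -0.1334], [0.6848, -0.2704], [0.4582, -0.2418], [0.4741, -0.1043]] sides [138.2 228.3 138.4 231.2] ctr [ 0.5801 -0.1875] yaw [-97.8 172.8  83.4  -7.2]
strip [[0.6802, -0.1547], [0.67, -0.2441], [0.6488, -0.2421], [0.6607, -0.153]] sides [89.9 21.3 89.9 19.5] ctr [ 0.6649 -0.1985] yaw [-96.5 174.6  82.4  -5. ]
[[ 0.55720625 -0.18267529  0.047     ]
 [ 0.52162037 -0.23750042  0.047     ]]
depth [[ 0.4857  0.0651  0.0143]
 [ 0.6098 -0.1864  0.0122]
 [ 0.6649 -0.1983  0.0206]
 [ 0.5575 -0.1829  0.0458]]
1193
[[284.5234069824219, 227.9703369140625], [294.0604553222656, 181.87457275390625], [318.8939514160156, 187.01254272460938], [309.3569030761719, 233.10830688476562]] [0.48497218 0.06595351] [0.10851546 0.05844683 0.10845612 0.05758143] [ -11.22342032 -101.90212754  168.3197441    78.1501546 ]
```

The sizes match: tile 110×58 at (0.485, 0.065) with yaw −10.4°, board centre (0.580, −0.1875) with yaw −7.3°. The depth heights of 14, 12, 20 and 46 mm also agree with the given ones. The tool heading is +14° and needs −10.4°, so I spin +0.426 and then shift about (23.8, −65.2) cm in tool axes.

Call:
step_arm(
  gripper=[0,0,0,0,0],
  delta_pos=[
    [0,0,0],
    [0,0,0],
    [0,0,0],
    [1.8,-5,0],
    [1.8,-5,0],
  ],
  spin=[0.142,0.142,0.142,0,0],
)

```text
time_s: 0.72
tool_pos: [0.1871, -0.4404, 0.2305]
eef_rot: [-0.001, 0.996, -0.091, -0.0]
wrist_force: [0.7, -0.4, -0.5]
gripper_width: 0.999
grasp_force: 0.0
```

Call:
step_arm(
  gripper=[0,0,0,0,0],
  delta_pos=[
    [1.8,-5,0],
    [1.8,-5,0],
    [1.8,-5,0],
    [1.8,-5,0],
    [1.8,-5,0],
  ],
  spin=[0,0,0,0,0],
)

```text
time_s: 1.35
tool_pos: [0.3207, -0.2103, 0.2311]
eef_rot: [0.0, 0.996, -0.09, -0.0]
wrist_force: [1.0, -1.3, -0.6]
gripper_width: 1.004
grasp_force: 0.0
```

Call:
step_arm(
  gripper=[0,0,0,0,0],
  delta_pos=[
    [1.8,-5,0],
    [1.8,-5,0],
    [1.8,-5,0],
    [1.8,-5,0],
    [1.8,-5,0],
  ],
  spin=[0,0,0,0,0],
)

```text
time_s: 1.98
tool_pos: [0.4542, 0.0189, 0.231]
eef_rot: [0.0, 0.996, -0.091, -0.0]
wrist_force: [0.5, -1.0, -0.0]
gripper_width: 1.006
grasp_force: 0.0
```

Call:
step_arm(
  gripper=[0,0,0],
  delta_pos=[
    [2,-4.5,0],
    [0,0,2],
    [0,0,0],
  ],
  spin=[0,0,0],
)

```text
time_s: 2.35
tool_pos: [0.4801, 0.0583, 0.2094]
eef_rot: [0.0, 0.996, -0.09, -0.002]
wrist_force: [0.1, 0.2, -0.3]
gripper_width: 1.002
grasp_force: 0.0
```

```bash
python3 - <<'E'
from h import *
s=observe(); print(s['time_s'],s['tool_pos'],s['eef_rot'])
p,d=read_camera('wrist'); cv2.imwrite('pics/wrist1.png',p); np.savez('pics/w1.npz',d=d,pos=s['tool_pos'],q=s['eef_rot'])
m=camera_model('wrist'); print({k:np.round(v,4).tolist() for k,v in m.items()})
E
```

```text
2.35 [0.48009467 0.05825656 0.20942236] [ 4.66377761e-04  9.95948177e-01 -8.98942458e-02 -2.45698431e-03]
{'mtx': [[295.6675, 0.0, 323.529], [0.0, 295.6675, 195.4192], [0.0, 0.0, 1.0]], 'mount': [[-0.0, 0.9518, 0.3068, 0.0779], [1.0, -0.0002, 0.0008, 0.0003], [0.0008, 0.3068, -0.9518, -0.1436], [0.0, 0.0, 0.0, 1.0]]}
```

View pics/wrist1.png

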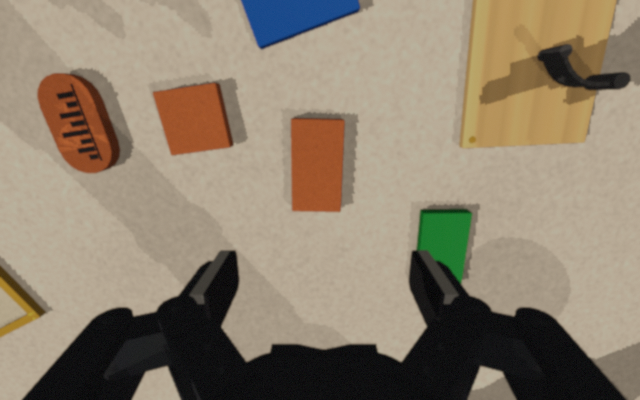

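The tile's top shows at (292,118), (344,120), (341,211), (292,211), nearly square to the gripper. The green look-alike at (445,240) and the square at (193,118) are the neighbours, so I'll check finger clearance.

```bash
cat >> h.py <<'E'
from scipy.spatial.transform import Rotation as Ro
def wworld(uv,z,pos,q):
    m=camera_model('wrist'); K=m['mtx']; M=np.array(m['mount'])
    R=Ro.from_quat(np.r_[q[1:],q[0]]).as_matrix()
    uv=np.atleast_2d(np.array(uv,float))
    r=np.c_[(uv[:,0]-K[0][2])/K[0][0], -(uv[:,1]-K[1][2])/K[1][1], -np.ones(len(uv))]@M[:3,:3].T@R.T
    c=R@M[:3,3]+pos
    return c+r*((z-c[2])/r[:,2])[:,None]
E
python3 - <<'E'
from h import *
s=np.load('pics/w1.npz'); pos,q=s['pos'],s['q']
def rep(n,c,z):
    w=wworld(c,z,pos,q)[:,:2]; e=np.roll(w,-1,0)-w
    print(n,np.round(w,4).tolist(),'ctr',np.round(w.mean(0),4),np.round(np.linalg.norm(e,axis=1)*1e3,1),np.round(np.degrees(np.arctan2(e[:,1],e[:,0])),1))
    return w
w=rep('tile',[(292,118),(344,119),(342,211),(292,211)],.016)
R=Ro.from_quat(np.r_[q[1:],q[0]]).as_matrix()
print('tool delta mm to ctr', (R.T@np.r_[w.mean(0)-pos[:2],0])*1e3)
g=wworld([(420,210),(154,91),(230,148),(462,148),(548,50)],.016,pos,q); print(((g-pos)@R*1e3).round()); print(g)
print('fixed-cam tile in tool', ((np.array([.485,.0652,0])-pos*[1,1,0])@R*1e3).round(1))
E
```

```text
tile [[0.5435, 0.0818], [0.5322, 0.0255], [0.4251, 0.0451], [0.4361, 0.1051]] ctr [0.4842 0.0644] [ 57.4 108.8  61.  110. ] [-101.4  169.6   79.7  -12.2]
tool delta mm to ctr [ 2.95836759 -6.77144703 -0.02351237]
[[ -50.  118.  194.]
 [  87. -182.  193.]
 [  26. -106.  193.]
 [  26.  158.  194.]
 [ 127.  232.  193.]]
[[ 0.40937173 -0.04858229  0.016     ]
 [ 0.59752986  0.22163956  0.016     ]
 [ 0.52379378  0.15825752  0.016     ]
 [ 0.47646828 -0.10161922  0.016     ]
 [ 0.56271734 -0.19258948  0.016     ]]
fixed-cam tile in tool [ 3.6 -7.7 -0. ]
```

Call:
step_arm(
  gripper=[0,0,0,0,0],
  delta_pos=[
    [0.3,-0.7,3],
    [0,0,5],
    [0,0,5],
    [0,0,5],
    [0,0,1],
  ],
  spin=[0,0,0,0,0],
)

```text
time_s: 3.02
tool_pos: [0.4833, 0.0629, 0.0191]
eef_rot: [0.001, 0.996, -0.091, -0.003]
wrist_force: [-0.0, 0.5, -0.1]
gripper_width: 0.999
grasp_force: 0.0
```

Call:
step_arm(
  gripper=[0,0,0],
  delta_pos=[
    [0,0,1],
    [0,0,0.5],
    [0,0,0],
  ],
  spin=[0,0,0],
)

```text
time_s: 3.4
tool_pos: [0.4868, 0.0647, 0.0073]
eef_rot: [-0.0, 0.996, -0.091, 0.001]
wrist_force: [-0.1, 1.5, -0.0]
gripper_width: 1.002
grasp_force: 0.0
```

Call:
step_arm(
  gripper=[0,0,0.2,0.35,0.35],
  delta_pos=[
    [0,0,0.5],
    [0,0,0.3],
    [0,0,0],
    [0,0,0],
    [0,0,0],
  ],
  spin=[0,0,0,0,0],
  force=50,
)

```text
time_s: 4.03
tool_pos: [0.4862, 0.0649, -0.0013]
eef_rot: [-0.0, 0.996, -0.09, 0.0]
wrist_force: [-1.5, 0.1, 4.1]
gripper_width: 0.689
grasp_force: 54.8
```

Call:
step_arm(
  gripper=[0.6,0.6,0.6,0.6],
  delta_pos=[
    [0,0,0],
    [0,0,0],
    [0,0,0],
    [0,0,0],
  ],
  spin=[0,0,0,0],
)

```text
time_s: 4.53
tool_pos: [0.4862, 0.0649, -0.0013]
eef_rot: [-0.0, 0.996, -0.09, 0.0]
wrist_force: [0.1, 0.8, 4.9]
gripper_width: 0.686
grasp_force: 54.9
```

Call:
step_arm(
  gripper=[0.6,0.6,0.6,0.6,0.6],
  delta_pos=[
    [0,0,-2],
    [0,0,-4],
    [0,0,-4],
    [0,0,0],
    [3,4,0],
  ],
  spin=[0,0,0,-0.054,0],
)

```text
time_s: 5.15
tool_pos: [0.509, 0.0259, 0.0984]
eef_rot: [-0.001, 0.998, -0.058, -0.001]
wrist_force: [1.0, -0.2, -3.5]
gripper_width: 0.691
grasp_force: 54.7
```

Call:
step_arm(
  gripper=[0.6,0.6,0.6,0.6,0.6],
  delta_pos=[
    [3,4,0],
    [3,4,0],
    [3,4,0],
    [3,4,0],
    [2.5,3.5,0],
  ],
  spin=[0,0,0,0,0],
)

```text
time_s: 5.78
tool_pos: [0.6293, -0.1931, 0.0965]
eef_rot: [0.0, 0.998, -0.064, -0.001]
wrist_force: [1.4, 0.4, -2.5]
gripper_width: 0.691
grasp_force: 54.7
```

Call:
step_arm(
  gripper=[0.6,0.6],
  delta_pos=[
    [0,0,0],
    [0,0,0],
  ],
  spin=[0,0],
)

```text
time_s: 6.02
tool_pos: [0.6286, -0.1898, 0.0967]
eef_rot: [-0.001, 0.998, -0.063, -0.001]
wrist_force: [-0.4, -0.0, -2.3]
gripper_width: 0.685
grasp_force: 54.7
```

```bash
python3 - <<'E'
from h import *
s=observe(); print(s['time_s'],s['tool_pos'],s['eef_rot'],s['gripper_width'],s['wrist_force'])
p,d=read_camera('wrist'); cv2.imwrite('pics/wrist2.png',p); np.savez('pics/w2.npz',d=d,pos=s['tool_pos'],q=s['eef_rot'])
q=s['eef_rot']; print(np.degrees(2*np.arctan2(q[2],q[1])))
E
```

```text
6.025 [ 0.6286046  -0.18979994  0.09667473] [-8.45744688e-04  9.97983605e-01 -6.34497579e-02 -1.46168515e-03] 0.6854298712423534 [-0.44662669 -0.03501333 -2.30641815]
-7.275704479517833
```

View pics/wrist2.png

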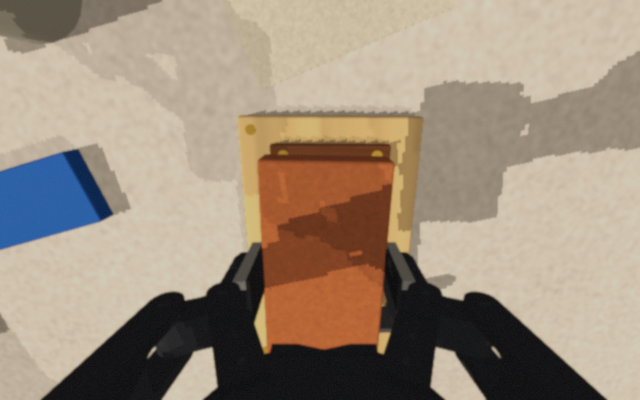

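The tile is held square. Its far top edge is at (260,157)–(393,160), the board's far corners are at (239,117) and (422,117), and the strip's far edge is at (271,144)–(391,145).

```bash
python3 - <<'E'
from h import *
s=np.load('pics/w2.npz'); pos,q=s['pos'],s['q']
R=Ro.from_quat(np.r_[q[1:],q[0]]).as_matrix()
b=wworld([(239,117),(422,117)],.012,pos,q); st=wworld([(271,144),(391,145)],.02,pos,q)
t=wworld([(260,157),(393,160)],pos[2]+.0013+.016,pos,q)
for n,w in [('board',b),('strip',st),('tile',t)]:
    L=((w-pos)@R)*1e3; print(n,w.round(4).tolist(),L.round(1).tolist(),'len',np.linalg.norm(w[1]-w[0]),'mid',L.mean(0).round(1), 'ang',np.degrees(np.arctan2(L[1,0]-L[0,0],L[1,1]-L[0,1])))
E
```

```text
board [[0.7017, -0.1354, 0.012], [0.6844, -0.2709, 0.012]] [[65.9, -63.1, 84.6], [65.9, 73.5, 84.4]] len 0.1366477058029691 mid [65.9  5.2 84.5] ang 0.00625205854802066
strip [[0.6799, -0.157, 0.02], [0.6679, -0.2452, 0.02]] [[46.9, -38.9, 76.6], [46.2, 50.1, 76.5]] len 0.0889493344337965 mid [46.6  5.6 76.5] ang -0.4572459256300048
tile [[0.6862, -0.1697, 0.114], [0.6777, -0.2264, 0.114]] [[54.6, -27.2, -17.4], [53.3, 30.1, -17.5]] len 0.05734342341054369 mid [ 53.9   1.4 -17.5] ang -1.2812175007795652
```

Call:
step_arm(
  gripper=[0.6,0.6,0.6,0.6,0.6],
  delta_pos=[
    [0.2,0.4,2],
    [0,0,2.5],
    [0,0,1.5],
    [0,0,0.9],
    [0,0,0],
  ],
  spin=[0,0,0,0,0],
)

```text
time_s: 6.7
tool_pos: [0.6307, -0.1945, 0.0285]
eef_rot: [-0.0, 0.998, -0.063, -0.001]
wrist_force: [0.2, -0.4, -2.0]
gripper_width: 0.685
grasp_force: 54.7
```

Call:
step_arm(
  gripper=[0.6,0.6,0.6,0.6,0.6],
  delta_pos=[
    [-0.8,0,0],
    [-1,0,0],
    [-1,0,0],
    [-1,0,0],
    [0,0,0],
  ],
  spin=[0,0,0,0,0],
)

```text
time_s: 7.32
tool_pos: [0.5973, -0.1873, 0.032]
eef_rot: [-0.001, 0.998, -0.063, 0.005]
wrist_force: [7.1, 3.3, -1.8]
gripper_width: 0.687
grasp_force: 54.8
```

```bash
python3 - <<'E'
from h import *
s=observe(); print(s['time_s'],s['tool_pos'],s['eef_rot'],s['gripper_width'],s['wrist_force'])
c=np.array([.580,-.1875]);a=np.radians(-7.3);X=np.array([np.cos(a),np.sin(a)]);Y=np.array([-X[1],X[0]])
e=np.array(s['tool_pos'][:2])-c; print('TCP in board',e@X,e@Y)
p,d=read_camera('wrist'); cv2.imwrite('pics/wrist3.png',p); np.savez('pics/w3.npz',d=d,pos=s['tool_pos'],q=s['eef_rot'])
E
```

```text
7.325 [ 0.5973323  -0.18728584  0.03198359] [-0.00148355  0.99800289 -0.06294792  0.0050592 ] 0.6870475480901588 [ 7.06718352  3.28060623 -1.7762585 ]
TCP in board 0.01716460123107072 0.0024147443256136115
```

View pics/wrist3.png

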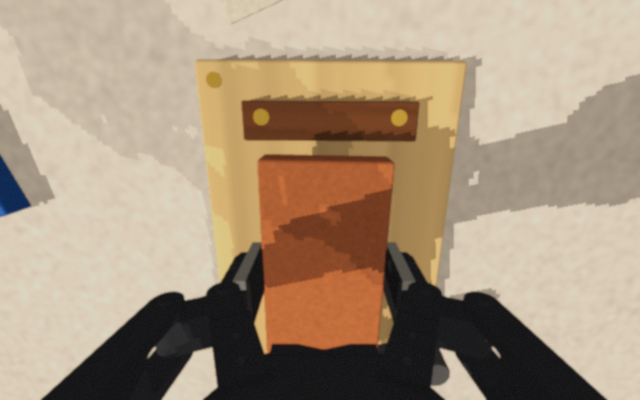

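The tile is now behind the strip and pushing the roll with about 7 N. The strip's near edge is at (245,140)–(416,140), and the tile's far top edge is still at about (260,159)–(393,162).

```bash
python3 - <<'E'
from h import *
s=np.load('pics/w3.npz'); pos,q=s['pos'],s['q']
R=Ro.from_quat(np.r_[q[1:],q[0]]).as_matrix()
for n,c,z in [('board',[(197,61),(465,62)],.012),('stripfar',[(243,101),(417,101)],.02),('stripnear',[(245,140),(416,140)],.02),('tile',[(260,159),(393,162)],pos[2]+.0173)]:
    L=((wworld(c,z,pos,q)-pos)@R)*1e3; print(n,L.round(1).tolist(),'mid',L.mean(0).round(1))
E
```

```text
board [[96.9, -64.6, 21.2], [96.4, 72.2, 20.7]] mid [96.7  3.8 20.9]
stripfar [[77.5, -40.5, 12.9], [77.5, 47.1, 12.6]] mid [77.5  3.3 12.7]
stripnear [[58.0, -41.1, 12.7], [58.1, 48.4, 12.4]] mid [58.   3.7 12.5]
tile [[53.6, -27.5, -16.7], [52.3, 30.3, -16.9]] mid [ 52.9   1.4 -16.8]
```

Call:
step_arm(
  gripper=[0.6,0.6,0.6,0.6,0.6],
  delta_pos=[
    [-0.4,0.2,0],
    [0,0,0.6],
    [0,0,0.6],
    [0,0,0.5],
    [0,0,0],
  ],
  spin=[0,0,0,0,0],
)

```text
time_s: 8.0
tool_pos: [0.594, -0.1917, 0.0155]
eef_rot: [0.0, 0.998, -0.064, 0.006]
wrist_force: [5.8, -0.4, 0.3]
gripper_width: 0.69
grasp_force: 55.0
```

Call:
step_arm(
  gripper=[0.6,0.6,0.6],
  delta_pos=[
    [0,0,0.25],
    [0,0,0.15],
    [0,0,0],
  ],
  spin=[0,0,0],
)

```text
time_s: 8.38
tool_pos: [0.5943, -0.1922, 0.012]
eef_rot: [0.001, 0.998, -0.064, 0.006]
wrist_force: [7.8, 0.2, 1.8]
gripper_width: 0.689
grasp_force: 55.2
```

The vertical force went from −2 to +1.8 N, so the tile is on the bed. Releasing.

Call:
step_arm(
  gripper=[0.2,0.1,0,0,0],
  delta_pos=[
    [0,0,0],
    [0,0,0],
    [0,0,0],
    [0,0,0],
    [0,0,0],
  ],
  spin=[0,0,0,0,0],
)

```text
time_s: 9.0
tool_pos: [0.589, -0.1915, 0.0081]
eef_rot: [-0.0, 0.998, -0.064, -0.0]
wrist_force: [-0.2, 0.1, -0.4]
gripper_width: 0.997
grasp_force: 0.0
```

Call:
step_arm(
  gripper=[0,0,0,0,0],
  delta_pos=[
    [0,0,-1],
    [0,0,-2],
    [0,0,-4],
    [0,0,-5],
    [0,0,-5],
  ],
  spin=[0,0,0,0,0],
)

```text
time_s: 9.62
tool_pos: [0.5895, -0.1913, 0.1817]
eef_rot: [0.0, 0.998, -0.063, 0.001]
wrist_force: [0.9, -0.5, -0.3]
gripper_width: 1.004
grasp_force: 0.0
```

Call:
step_arm(
  gripper=[0,0,0,0,0],
  delta_pos=[
    [-5,-2,0],
    [-5,-2,0],
    [-5,-2,0],
    [0,0,0],
    [0,0,0],
  ],
  spin=[0,0,0,0,0],
)

```text
time_s: 10.25
tool_pos: [0.4491, -0.1134, 0.18]
eef_rot: [0.001, 0.998, -0.063, 0.002]
wrist_force: [-0.1, -0.4, -0.1]
gripper_width: 1.001
grasp_force: 0.0
```

```bash
python3 - <<'E'
from h import *
s=observe(); print(s['time_s'],s['tool_pos'],s['wrist_force'])
p,d=read_camera('top'); np.save('pics/top2.npy',d); cv2.imwrite('pics/top2.png',p)
w,dw=read_camera('wrist'); np.savez('pics/w4.npz',d=dw,pos=s['tool_pos'],q=s['eef_rot'])
a=cv2.resize(p[105:255,370:470],(400,600),interpolation=cv2.INTER_CUBIC)
cv2.imwrite('pics/fin.png',np.hstack([a,cv2.resize(w,(400,250)) if 0 else np.vstack([w[:, 240:640],np.zeros((200,400,3),np.uint8)])]))
E
```

```text
10.25 [ 0.44914311 -0.11336421  0.17996935] [-0.07627548 -0.39753579 -0.11480258]
```

View pics/fin.png

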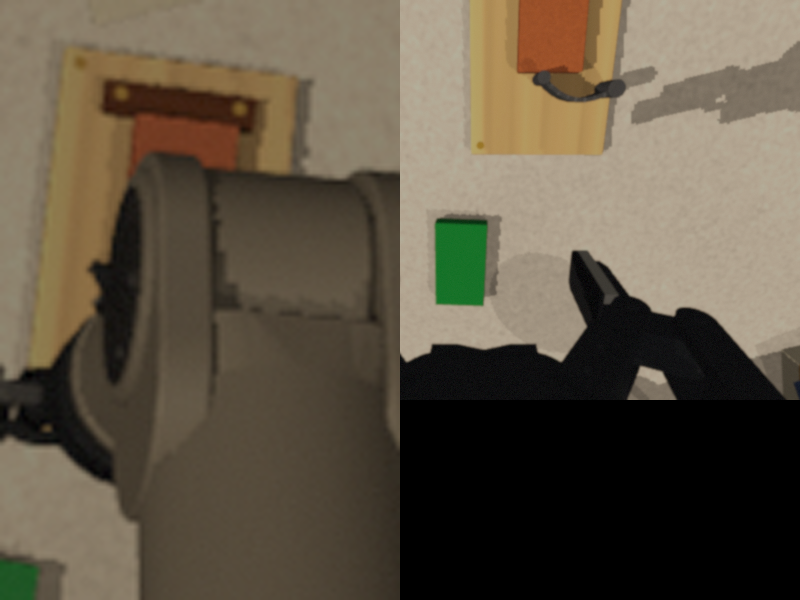

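The tile lies up against the strip, with the roll at (543,78) touching its near end, whose corners are (517,72) and (585,73) in the montage. A quick numeric check, then I'll hand in.

```bash
python3 - <<'E'
from h import *
s=np.load('pics/w4.npz'); pos,q=s['pos'],s['q']
c=np.array([.580,-.1875]);a=np.radians(-7.3);X=np.array([np.cos(a),np.sin(a)]);Y=np.array([-X[1],X[0]])
w=wworld([(357,72),(425,73)],.028,pos,q)[:,:2]-c
print('near corners in board',(np.c_[w@X,w@Y]*1e3).round(1))
d=np.load('pics/top2.npy'); 
print('tile top', world_d('top',[(370+170/4,105+135/4),(370+220/4,105+145/4)],d).round(4))
f=world('top',np.array([(135,116),(240,124)])/4+[370,105],.028)[:,:2]-c
print('far corners',(np.c_[f@X,f@Y]*1e3).round(1))
E
```

```text
near corners in board [[-35.9  25.7]
 [-36.8 -37.4]]
tile top [[ 0.6435 -0.191   0.0289]
 [ 0.6375 -0.2199  0.0291]]
far corners [[ 72.5  25.8]
 [ 75.6 -35.5]]
```

```bash
python3 -c "
from cell import *
print(job_done())"
```

```text
the job is handed in; nothing more can be done
None
```

The oblong tile is clamped in the board and the job is handed in at about 10 s of the 38 s. It measured flat on the bed, far end at the fixed edge and about 5 mm off the middle, with the arm's roll against its near end. The panel was never approached; the hand-in gave no verdict.

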